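# Unlatch the sprung gate of the die cage and hold it wide open

### The job

Open the cutting-die cage for the cutter: squeeze the red catch fully together first and then the blue one (they stay in when let go), then take the gate by its black post, swing it past its half-way detent until it stands wide open (about 75 degrees), and finish while still holding it there, because it springs back if released. Leave the tin, the brass weight and the knife where they are.

Things in the scene. Friction and masses are not known exactly. Their poses are not given: they have to be found in the camera images.
- cage: grey cage for cutting dies, fixed to the table: 260 wide (y), 200 deep (x), 100 high; origin on the table under the middle of its front; x points into the cage (away from the robot at yaw 0), y along the front to the hinge end, z up. A beam along its top front carries the catches. A spring plunger (the gate's detent) sticks out 65 beyond the side at the hinge end, 64 high.
- red_grip (a point): centre of the red squeeze catch, 130 above the table. Two upright red wings, each 26 (cage x) by 8 (cage y), 110 to 150 above the table, outer faces 50 apart along the cage's y; linked, they slide together 10 each, to 30 apart. About 5 N closes them; they stay where left. Black foot below, top at 108. Axes as the cage's.
- blue_grip (a point): the same point of the blue squeeze catch, same in size and working as the red one, 100 from it along the cage's front. Red and blue may have changed places. While either is out, its barbs block the gate.
- red_catch (a joint): how far each red wing has been squeezed in, m: 0 = out (latched), 0.010 = fully in; from 0.008 it counts as squeezed.
- blue_catch (a joint): the same for the blue catch.
- gate_hinge (a point): a point on the gate's upright hinge line, at one end of the cage's front (105 along the cage's +y from the middle), 100 above the table.
- post_grip (a point): where to hold the gate: on the axis of the upright round black post, 18 in diameter, near the gate's free end; 152 above the table. The post is bare from 96 up to its top at 176 and may be gripped at any yaw. With the gate shut it is 35 in front of the gate and 190 along the cage's -y from the hinge line.
- gate (a joint): opening angle of the gate, rad: 0 = shut, grows as it swings out of the cage's front towards the robot (clockwise from above); stop at 1.45. A spring always pulls it shut, 0.23 N m (shut) to 0.44 (wide). The detent, a bump of about 0.6 N m, is felt from 0.35 to 0.95; let go beyond it, the gate falls back onto it. Wide open: beyond 1.15.
- gate_leaf: the yellow-framed gate with its clear panel, yellow ears on its top and black post: 190 long, 10 thick, 96 high (ears 126); origin on the hinge line at table height, -y axis along the gate to its free end.
- tin_center (a point): centre of the upright tin beside the cage, 66 diameter, 85 high; to be left alone.
- weight_center (a point): centre of the round brass pattern weight, 56 diameter, 35 high; to be left alone.
- knife: red-handled knife lying on the table, 150 long in all, 16 wide, 12 high, origin near its middle on its underside, x along it to the blade; to be left alone.

How it is judged:
By the outcome, as a careful person would: the job done as asked, in the order asked, and still so for the second after the job is handed in, while the arm keeps its last pose, push and grip.
It also fails if it takes over 58 s, if anything falls off the work surface, if the arm or the gripper's body presses on something with over 40 N, if the wrist force passes 120 N, or if a joint passes its speed limit or range.

### The arm

A 7-joint arm with a two-finger parallel gripper is mounted at the origin on the work surface. World frame = base frame: x ahead of the robot, y to its left, z up, the work surface at z = 0. Lengths are in mm, angles in rad, forces in N, time in s.
With the tool pointing down it reaches from about 400 to 850 mm from the base axis. Payload 6.9 kg.
Tool frame: the origin (TCP) lies between the finger pads; the fingertips stand 25 mm ahead of it and the grasp point (between the pads) lies 6 mm ahead of it; z points along the fingers, y is the direction in which the jaws open and shut (so a half turn about z gives the same grasp; the last joint's range is limited). The gripper opens to 85 mm and grips with 20 to 120 N. Pads are 22 mm wide; open, the fingers measure 114 mm over their backs; the gripper's body (76 mm by 85 mm) begins 54 mm behind the grasp point. The pads swing forward as they close: fully open they stand 13 mm farther back than shut.
Start: joints at [-1.153, 0.507, -0.238, 1.5, 0.126, 1.149, -0.155], TCP at [191.752, 594.848, 256.275] pointing down, gripper open.
Joint ranges: [-3.08, 3.08], [-0.24, 2.05], [-1.43, 1.35], [0, 2.5], [-1.52, 4.66], [0.17, 1.96], [-2.89, 2.89]. Speed limits (rad/s): [2.39, 2.39, 3.14, 3.14, 3.14, 3.14, 3.14].

### API

Orientations are given as a unit quaternion [w, x, y, z].
In Python, from plant import robot gives the robot as it stands. The module is installed in compiled form; this text tells all that it offers.
- The arm moves only by the tool drive_tool, never from a script. Its argument "targets" is a list of rows, each an object with "linear": the shift along the tool's x, y, z in mm, a list of three; "dr": the turn, a rotation vector about the tool's x, y, z in degrees, a list of three; "fingers": the closure, from 0 (fully open) to 1 (shut). A call has 1 to 20 rows; each row shifts and turns the commanded pose from where the row before left it, along the tool's axes as they then stand; what a row does not reach is not made up. A row lasts 1/8 s, in which the tool goes at most 62.5 mm and 10.7 degrees, less where a joint would pass 70% of its speed; a pose out of reach is approached as far as the arm can. A call with a gripper value outside its range is refused whole. The fingers move at their own pace and stop on an object; "newtons" is the grip in N (left out, the last holds). Time passes only in rows, so rows that do not move let the fingers close. It gives the time, the measured TCP pose, the force and the opening at its end, in the units of the state.
- robot.sense(): the state, without advancing time (a new reading comes with each control period).
- robot.camera(name): name is "scene" or "top"; returns a dict with "img" (420x560x3 uint8, blue, green, red), "K" (3x3 intrinsics, pixels), "k1" (the pictures are not rectified: a ray, as slopes to the right and down, at radius r is drawn at 1 + k1 r^2 times it, then the intrinsics apply), "origin" and "attitude" of the camera in the world. Camera axes: x right, y down, z forward; pixel columns grow to the right and rows downward; lengths in mm; the calibration is good to about 2 mm. A picture is of the moment at which its call begins. There is no depth.
- robot.job_done(): hands the job in, once; it reports no verdict.
The state is a dict: "t": time; "qpos": joint angles; "joint_velocities": joint speeds; "joint_torque": joint torques, N m; "eef_pos": TCP position; "orientation": TCP orientation; "contact_force": force on the tool from outside, world axes, zero at the start; "moment": the same for the moment, N m; "opening": finger opening in mm.
Only numpy, scipy, OpenCV 4.12 (cv2) and the standard library are available. Lean on these libraries where they do the work, as an engineer would, in place of code of your own. Each camera call takes 0.05 s, during which the arm holds its last target.

## Working session

There is one attempt and no reset: what is moved stays moved. The work goes in short steps, Python scripts to look and compute and a tool call to move; the robot and the scene stay as the last step left them, time stands still between calls to the robot, and variables do not carry over. Pictures are saved under pics/ and viewed, and the job is handed in when it is done.

Besides the shell and the picture viewer there is one more tool, called after "Emit:" as name(argument=value, ...) on one line, values as JSON. drive_tool: Moves the arm, as the interface text tells. Its arguments: {"type":"object","properties":{"targets":{"type":"array"},"newtons":{"type":"number"}},"required":["targets"]}

```bash
mkdir -p pics
python3 - <<'E'
from plant import robot
import cv2
print(robot.sense())
for n in("scene","top"):
    c=robot.camera(n); cv2.imwrite(f"pics/{n}0.png",c["img"]); print(n,c["K"],c["k1"],c["origin"],c["attitude"])
E
```

```text
{'t': 0.0, 'qpos': array([-1.15348282,  0.50831004, -0.2374888 ,  1.5011569 ,  0.12569261,
        1.14887744, -0.15479203]), 'joint_velocities': array([ 1.36786586e-03,  1.00868125e-03,  1.23364380e-04,  1.17624034e-04,
       -4.78159563e-05,  1.14983764e-03,  3.14153778e-04]), 'joint_torque': array([ 4.97420551e-04, -6.20604873e+01, -2.18606606e+00, -2.49652755e+01,
        1.28706804e-02,  1.21289448e-02, -1.14307932e-05]), 'eef_pos': array([191.68769096, 594.39194641, 255.43733415]), 'orientation': array([-1.14127970e-04,  1.55279048e-01,  9.87870254e-01, -8.75367240e-04]), 'contact_force': array([-0.41597679,  0.307675  , -0.58707836]), 'moment': array([0.04180173, 0.00617041, 0.04631868]), 'opening': 85.52863530641262}
scene [[396.71918078   0.         276.19096824]
 [  0.         396.71918078 210.318006  ]
 [  0.           0.           1.        ]] -0.10129210931026277 [ 942.06047121 -430.25934038  648.57656181] [-0.37683626  0.88588226  0.2497677  -0.1040344 ]
top [[411.20631764   0.         281.06653224]
 [  0.         411.20631764 205.76891403]
 [  0.           0.           1.        ]] -0.02415061122134891 [ 443.57959202    4.9779672  1019.00159713] [ 0.07943164 -0.7003596   0.70519842 -0.0766957 ]
```

View pics/scene0.png

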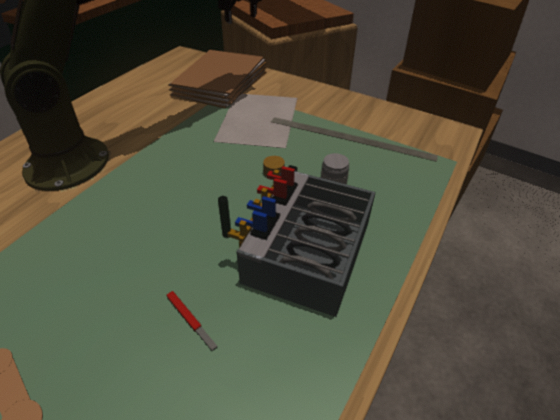

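View pics/top0.png

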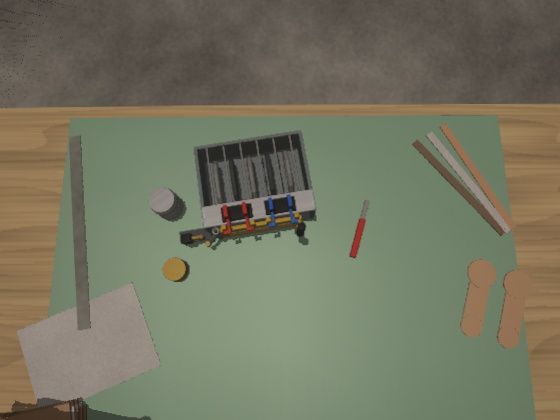

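The scene view shows the red catch near (285,182), the blue one near (263,215) and the black post near (225,215). In the top view red is at about (237,215), blue (280,210), post (300,229), plunger end (187,238), tin (164,202), weight (175,269) and knife (360,230).

```bash
cat > h.py <<'E'
import numpy as np, cv2
from scipy.spatial.transform import Rotation as R
def rot(q): return R.from_quat([q[1],q[2],q[3],q[0]]).as_matrix()
def ray(c,p):
    K=c["K"]; k=float(c["k1"]); d=np.array([(p[0]-K[0,2])/K[0,0],(p[1]-K[1,2])/K[1,1]])
    u=d.copy()
    for _ in range(20): u=d/(1+k*(u@u))
    return np.array(c["origin"]), rot(c["attitude"])@np.array([u[0],u[1],1])
def onz(c,p,z):
    o,d=ray(c,p); return o+d*(z-o[2])/d[2]
def tri(c1,p1,c2,p2):
    o1,d1=ray(c1,p1);o2,d2=ray(c2,p2)
    s=np.linalg.lstsq(np.c_[d1,-d2],o2-o1,rcond=None)[0]
    a=o1+s[0]*d1;b=o2+s[1]*d2
    return (a+b)/2,np.linalg.norm(a-b)
def proj(c,P):
    v=rot(c["attitude"]).T@(np.asarray(P,float)-np.array(c["origin"])); u=v[:2]/v[2]; u=u*(1+float(c["k1"])*(u@u))
    return c["K"][0,0]*u[0]+c["K"][0,2], c["K"][1,1]*u[1]+c["K"][1,2]
E
python3 - <<'E'
from plant import robot
from h import *
t=robot.camera("top"); s=robot.camera("scene")
cv2.imwrite("pics/topz.png",cv2.resize(t["img"][120:280,150:340],None,fx=4,fy=3.75*4/3.75,interpolation=cv2.INTER_CUBIC)[:600])
cv2.imwrite("pics/scz.png",cv2.resize(s["img"][150:300,200:390],None,fx=4,fy=4,interpolation=cv2.INTER_CUBIC))
for n,c in(("top",t),("scene",s)):
    im=c["img"].astype(int);b,g,r=im[...,0],im[...,1],im[...,2]
    for nm,m in(("red",(r>90)&(g<45)&(b<45)),("blue",(b>80)&(b>1.6*g)&(r<60))):
        N,L,S,C=cv2.connectedComponentsWithStats(m.astype(np.uint8))
        for i in range(1,N):
            if S[i,4]>8: print(n,nm,S[i],C[i].round(1), onz(c,C[i],150).round(0))
E
```

```text
top red [242 204   5  10  21] [244.  208.9] [633.  88. 150.]
top red [224 206   4  11  14] [225.9 211.9] [626. 127. 150.]
top blue [287 195   5  11  41] [289.1 200.4] [651. -10. 150.]
top blue [268 198   5  12  43] [270.2 203.7] [644.  31. 150.]
top blue [289 209   4  11  25] [290.8 213.5] [622. -13. 150.]
top blue [269 212   6  15  39] [271.9 220.1] [608.  28. 150.]
top blue [292 219   5   4  15] [294.4 220.9] [606. -21. 150.]
scene red [282 166  12   5  29] [287.5 168.3] [630. 129. 150.]
scene red [268 171  19  12  73] [276.2 177.3] [625.  92. 150.]
scene red [258 186   5   4  15] [259.9 187.4] [615.  50. 150.]
scene red [266 187   8   3  11] [269.4 188.4] [632.  57. 150.]
scene red [167 292  34  37 335] [183.3 310. ] [ 668. -236.  150.]
scene blue [263 197  12   5  33] [268.5 199. ] [647.  30. 150.]
scene blue [247 201  15   8  42] [253.2 204.7] [631.   2. 150.]
scene blue [253 211  13   6  42] [259.2 213.5] [653. -11. 150.]
scene blue [236 218  16   5  38] [242.3 220.1] [637. -41. 150.]
```

```bash
ls pics
```

```text
scene0.png
scz.png
top0.png
topz.png
```

View pics/topz.png

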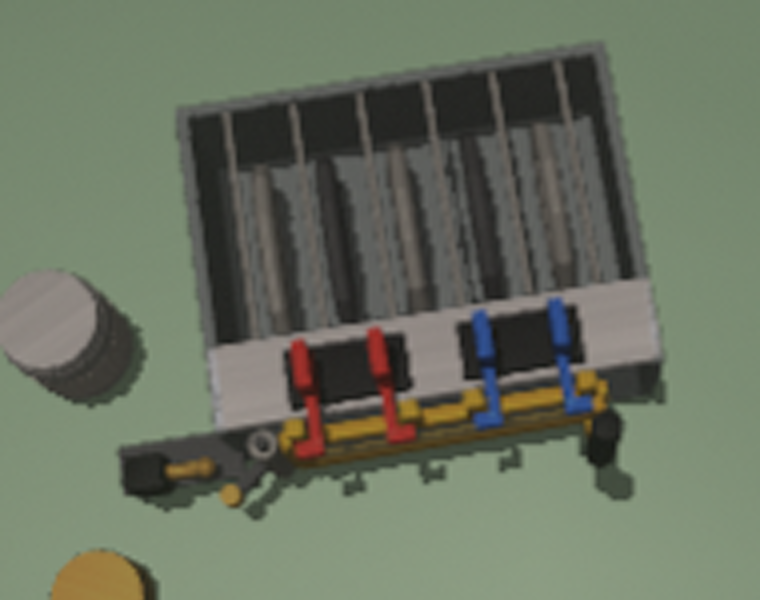

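View pics/scz.png

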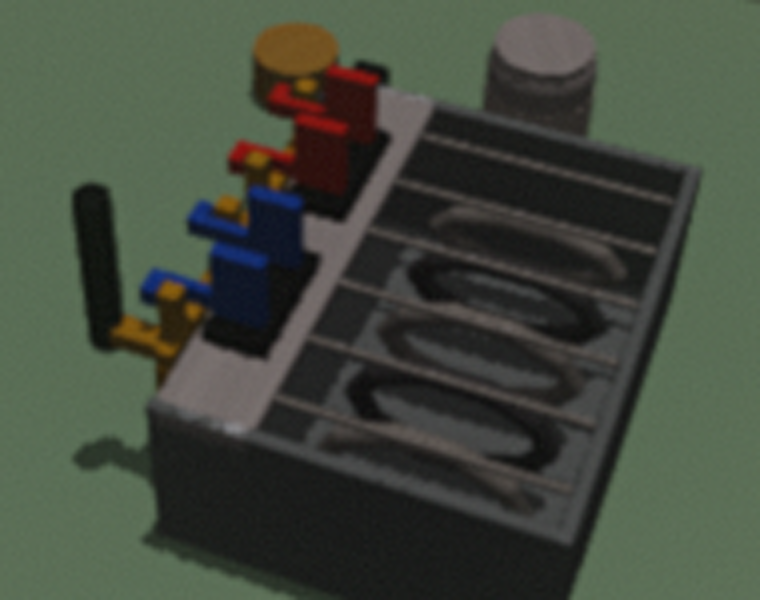

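Run:
```python
from plant import robot
from h import *
t=robot.camera("top"); s=robot.camera("scene")
z=lambda p,o:((p[0]+.5)/4-.5+o[0],(p[1]+.5)/4-.5+o[1])
T=[(302,364),(379,352),(484,334),(559,322)]; S=[(352,76),(321,125),(276,197),(240,257)]
for a,b in zip(T,S):
    pa,pb=z(a,(150,120)),z(b,(200,150)); P,e=tri(t,pa,s,pb); print(onz(t,pa,150).round(1),onz(s,pb,150).round(1),P.round(1),e.round(1))
W=[onz(t,z(a,(150,120)),150) for a in T]
rm=(W[0]+W[1])/2;bm=(W[2]+W[3])/2;print("r,b",rm,bm,np.linalg.norm(rm-bm))
d=rm-bm; y=d/np.linalg.norm(d); print("yaw deg",np.degrees(np.arctan2(-y[0],y[1])))
# cage top corners z=100
for p in [(180,108),(603,43),(660,355),(216,424)]: print("corner",onz(t,z(p,(150,120)),100).round(1))
# post top z=176
pa=z((605,424),(150,120)); pb=z((92,190),(200,150)); print("post",onz(t,pa,176),onz(s,pb,176),tri(t,pa,s,pb))
print("hinge",onz(t,z((261,445),(150,120)),100))
print("tin",onz(t,z((47,320),(150,120)),85),"wt",onz(t,z((98,595),(150,120)),35), "plunger end",onz(t,z((145,474),(150,120)),75))
```

```text
[629.2 128.8 150. ] [630.7 128.3 150. ] [629.8 129.2 148.9] 0.8
[635.5  87.2 150. ] [637.3  86.7 150. ] [636.2  87.7 148.6] 1.0
[645.1  30.3 150. ] [646.5  30.7 150. ] [645.7  30.8 149.3] 1.2
[651.5 -10.4 150. ] [654.  -11.6 150. ] [652.4 -10.1 147.7] 1.0
r,b [632.35704278 107.99252694 150.        ] [648.29725885   9.97252615 150.        ] 99.30765853179246
yaw deg 9.23670063809274
corner [795.7 212.1 100. ]
corner [834.7 -39.5 100. ]
corner [643.6 -68.8 100. ]
corner [605.4 184.  100. ]
post [590.60191549 -33.25348283 176.        ] [589.73408437 -32.33105022 176.        ] (array([590.45128388, -33.1868885 , 176.98765509]), np.float64(0.06116311063594464))
hinge [593.17991679 158.04964384 100.        ]
tin [670.5176904  288.40179477  85.        ] wt [514.1239434  263.52560108  35.        ] plunger end [580.69087576 229.10142536  75.        ]
```

Both views agree to about 2 mm: red is at about (633,108), blue (649,10), post (590,-33) and hinge (594,159), with cage yaw about 9°. The spacing comes out at 99 mm against the 100 expected. Next I turn the jaw to the cage's y and travel above red.

Emit:
drive_tool(targets=[{"linear":[0,0,0],"dr":[0,0,-9],"fingers":0},{"linear":[0,0,0],"dr":[0,0,-9],"fingers":0},{"linear":[0,0,0],"dr":[0,0,-9],"fingers":0},{"linear":[-10,-15,0],"dr":[0,0,0],"fingers":0},{"linear":[-23,-35,0],"dr":[0,0,0],"fingers":0},{"linear":[-23,-35,0],"dr":[0,0,0],"fingers":0},{"linear":[-23,-35,0],"dr":[0,0,0],"fingers":0},{"linear":[-23,-35,0],"dr":[0,0,0],"fingers":0},{"linear":[-23,-35,0],"dr":[0,0,0],"fingers":0},{"linear":[-23,-35,0],"dr":[0,0,0],"fingers":0},{"linear":[-23,-35,0],"dr":[0,0,0],"fingers":0},{"linear":[-23,-35,0],"dr":[0,0,0],"fingers":0},{"linear":[-23,-35,0],"dr":[0,0,0],"fingers":0},{"linear":[-23,-35,0],"dr":[0,0,0],"fingers":0},{"linear":[-23,-35,0],"dr":[0,0,0],"fingers":0},{"linear":[-23,-35,0],"dr":[0,0,0],"fingers":0},{"linear":[-23,-35,0],"dr":[0,0,0],"fingers":0},{"linear":[-23,-35,0],"dr":[0,0,0],"fingers":0},{"linear":[-23,-35,0],"dr":[0,0,0],"fingers":0},{"linear":[0,0,0],"dr":[0,0,0],"fingers":0}], newtons=25)

```text
t: 2.8
eef_pos: [629.7, 112.2, 255.6]
orientation: [-0.0, -0.074, 0.997, -0.001]
contact_force: [-0.9, 0.4, 0.0]
opening: 85.4
```

Emit:
drive_tool(targets=[{"linear":[-2.6,-4.7,15],"dr":[0,0,0],"fingers":0},{"linear":[0,0,20],"dr":[0,0,0],"fingers":0},{"linear":[0,0,20],"dr":[0,0,0],"fingers":0},{"linear":[0,0,10],"dr":[0,0,0],"fingers":0},{"linear":[0,0,5],"dr":[0,0,0],"fingers":0},{"linear":[0,0,0],"dr":[0,0,0],"fingers":0}])

```text
t: 3.55
eef_pos: [631.2, 114.0, 186.3]
orientation: [-0.0, -0.08, 0.997, 0.0]
contact_force: [-0.1, -0.7, 0.2]
opening: 85.0
```

```bash
cat > look.py <<'E'
import sys
from plant import robot
from h import *
n=sys.argv[1]
t=robot.camera("top"); s=robot.camera("scene")
a=cv2.resize(t["img"][160:300,160:340],None,fx=2.2,fy=3.0*2.2/3,interpolation=cv2.INTER_CUBIC)
b=cv2.resize(s["img"][130:270,190:370],None,fx=2.2,fy=2.2,interpolation=cv2.INTER_CUBIC)
cv2.imwrite(f"pics/{n}.png",np.hstack([a,b]))
st=robot.sense(); print(st["t"],st["eef_pos"].round(1),st["contact_force"].round(1),st["opening"].round(1),st["qpos"].round(2))
E
python3 look.py a1
```

```text
Traceback (most recent call last):
  File "look.py", line 9, in <module>
    st=robot.sense(); print(st["t"],st["eef_pos"].round(1),st["contact_force"].round(1),st["opening"].round(1),st["qpos"].round(2))
                                                                                        ^^^^^^^^^^^^^^^^^^^
AttributeError: 'float' object has no attribute 'round'
```

View pics/a1.png

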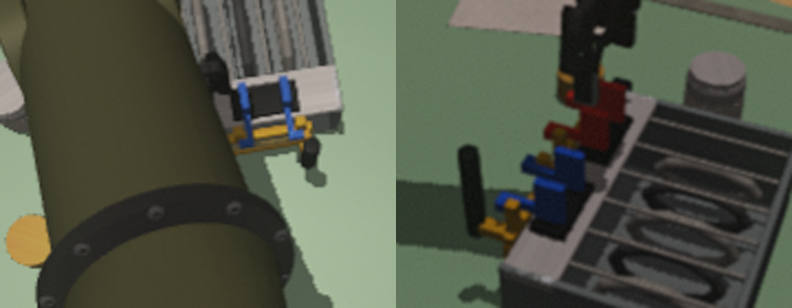

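The scene view shows the open fingers above the red wings at about (590,90). The top view is hidden by the arm. I'll check where the arm has settled.

```bash
sed -i 's/st\["opening"\].round(1)/round(float(st["opening"]),1)/' look.py; python3 look.py a2
```

```text
3.75 [631.6 113.9 187. ] [-0.3 -0.5 -0.1] 85.2 [-0.07  0.59 -0.25  1.55  0.16  1.02  1.37]
```

Emit:
drive_tool(targets=[{"linear":[-0.5,-3,0],"dr":[0,0,0],"fingers":0},{"linear":[0,-3,0],"dr":[0,0,0],"fingers":0},{"linear":[0,0,0],"dr":[0,0,0],"fingers":0},{"linear":[0,0,0],"dr":[0,0,0],"fingers":0}])

```text
t: 4.25
eef_pos: [632.7, 108.0, 186.3]
orientation: [-0.0, -0.08, 0.997, 0.0]
contact_force: [-0.9, -0.4, 0.5]
opening: 85.8
```

Emit:
drive_tool(targets=[{"linear":[0,0,12],"dr":[0,0,0],"fingers":0},{"linear":[0,0,12],"dr":[0,0,0],"fingers":0},{"linear":[0,0,12],"dr":[0,0,0],"fingers":0},{"linear":[0,0,8],"dr":[0,0,0],"fingers":0},{"linear":[0,0,0],"dr":[0,0,0],"fingers":0.25},{"linear":[0,0,0],"dr":[0,0,0],"fingers":0.35},{"linear":[0,0,0],"dr":[0,0,0],"fingers":0.38}])

```text
t: 5.12
eef_pos: [633.0, 108.0, 142.8]
orientation: [0.0, -0.08, 0.997, 0.0]
contact_force: [-0.3, 0.6, 0.6]
opening: 52.7
```

```bash
python3 look.py a3
```

```text
5.225 [632.9 108.  142.7] [ 0.2 -0.2 -0.2] 52.7 [-0.07  0.64 -0.24  1.6   0.18  0.93  1.36]
```

View pics/a3.png

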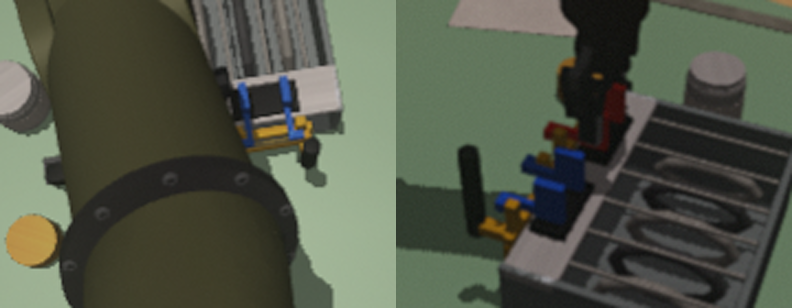

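The fingers straddle the red wings (near (600,115) in the scene half) with a 52.7 mm opening and no contact yet. I'll squeeze.

Emit:
drive_tool(targets=[{"linear":[0,0,0],"dr":[0,0,0],"fingers":0.45},{"linear":[0,0,0],"dr":[0,0,0],"fingers":0.55},{"linear":[0,0,0],"dr":[0,0,0],"fingers":0.65},{"linear":[0,0,0],"dr":[0,0,0],"fingers":0.75},{"linear":[0,0,0],"dr":[0,0,0],"fingers":0.8},{"linear":[0,0,0],"dr":[0,0,0],"fingers":0.8}])

```text
t: 5.98
eef_pos: [633.1, 108.7, 143.2]
orientation: [0.001, -0.08, 0.997, 0.0]
contact_force: [-0.8, 2.6, 7.7]
opening: 28.4
```

Opening is 28.4 mm, so red is fully in. I'll release, rise and go to blue.

Emit:
drive_tool(targets=[{"linear":[0,0,0],"dr":[0,0,0],"fingers":0.4},{"linear":[0,0,0],"dr":[0,0,0],"fingers":0.1},{"linear":[0,0,-5],"dr":[0,0,0],"fingers":0},{"linear":[0,0,-15],"dr":[0,0,0],"fingers":0},{"linear":[0,0,-20],"dr":[0,0,0],"fingers":0},{"linear":[0,-10,-10],"dr":[0,0,0],"fingers":0},{"linear":[0,-20,0],"dr":[0,0,0],"fingers":0},{"linear":[0,-25,0],"dr":[0,0,0],"fingers":0},{"linear":[0,-25,0],"dr":[0,0,0],"fingers":0},{"linear":[0,-15,0],"dr":[0,0,0],"fingers":0},{"linear":[0,-4,0],"dr":[0,0,0],"fingers":0},{"linear":[0,0,0],"dr":[0,0,0],"fingers":0},{"linear":[0,0,0],"dr":[0,0,0],"fingers":0}])

```text
t: 7.6
eef_pos: [648.3, 11.6, 192.3]
orientation: [-0.0, -0.08, 0.997, 0.0]
contact_force: [-0.9, 0.0, 0.5]
opening: 85.2
```

```bash
python3 look.py a4
```

```text
7.7 [648.4  11.4 192.4] [ 0.   0.1 -0.3] 85.6 [ 0.09  0.6  -0.25  1.52  0.16  1.04  1.53]
```

View pics/a4.png

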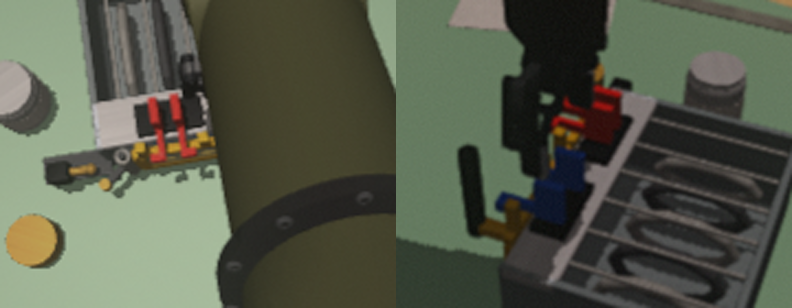

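In the top half the red wings are now together, at x=155 and 175, and stayed in. The fingers are above blue at about (545,150) in the scene half. I'll descend and squeeze.

Emit:
drive_tool(targets=[{"linear":[-0.5,-1.2,0],"dr":[0,0,0],"fingers":0},{"linear":[0,0,12],"dr":[0,0,0],"fingers":0},{"linear":[0,0,13],"dr":[0,0,0],"fingers":0},{"linear":[0,0,13],"dr":[0,0,0],"fingers":0},{"linear":[0,0,8],"dr":[0,0,0],"fingers":0},{"linear":[0,0,3],"dr":[0,0,0],"fingers":0.25},{"linear":[0,0,0],"dr":[0,0,0],"fingers":0.35},{"linear":[0,0,0],"dr":[0,0,0],"fingers":0.38},{"linear":[0,0,0],"dr":[0,0,0],"fingers":0.45},{"linear":[0,0,0],"dr":[0,0,0],"fingers":0.55},{"linear":[0,0,0],"dr":[0,0,0],"fingers":0.65},{"linear":[0,0,0],"dr":[0,0,0],"fingers":0.75},{"linear":[0,0,0],"dr":[0,0,0],"fingers":0.8},{"linear":[0,0,0],"dr":[0,0,0],"fingers":0.8}])

```text
t: 9.45
eef_pos: [649.6, 10.1, 144.3]
orientation: [0.001, -0.08, 0.997, 0.0]
contact_force: [-2.1, 4.3, 7.7]
opening: 29.0
```

Emit:
drive_tool(targets=[{"linear":[0,0,0],"dr":[0,0,0],"fingers":0.4},{"linear":[0,0,0],"dr":[0,0,0],"fingers":0.1},{"linear":[0,0,-5],"dr":[0,0,0],"fingers":0},{"linear":[0,0,-15],"dr":[0,0,0],"fingers":0},{"linear":[0,0,-25],"dr":[0,0,0],"fingers":0},{"linear":[0,0,-25],"dr":[0,0,0],"fingers":0},{"linear":[0,0,-10],"dr":[0,0,0],"fingers":0},{"linear":[15,-8,0],"dr":[0,0,0],"fingers":0},{"linear":[20,-10,0],"dr":[0,0,0],"fingers":0},{"linear":[20,-10,0],"dr":[0,0,0],"fingers":0},{"linear":[10,-5,0],"dr":[0,0,0],"fingers":0},{"linear":[0,0,0],"dr":[0,0,0],"fingers":0},{"linear":[0,0,0],"dr":[0,0,0],"fingers":0}])

```text
t: 11.08
eef_pos: [590.8, -33.0, 223.4]
orientation: [0.0, -0.08, 0.997, 0.0]
contact_force: [-1.2, -0.3, 0.4]
opening: 85.5
```

```bash
python3 look.py a5
```

```text
11.175 [590.7 -33.  223.2] [ 0.3  0.  -0.7] 85.4 [ 0.18  0.48 -0.26  1.64  0.14  1.03  1.61]
```

View pics/a5.png

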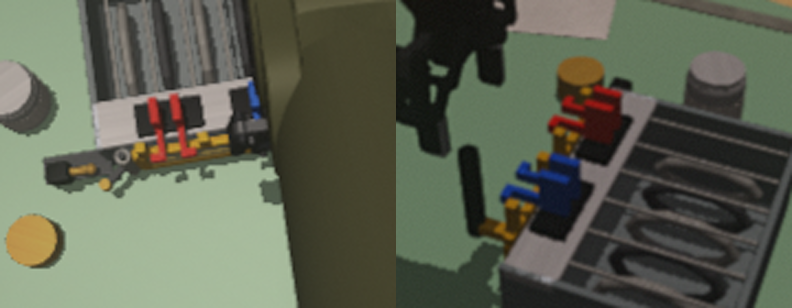

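Both catches are in: the red and blue wings are close together at about (605,110) and (560,185) in the scene half. The open gripper is above the post at about (470,150). I'll descend and grip.

Emit:
drive_tool(targets=[{"linear":[0,0,12],"dr":[0,0,0],"fingers":0},{"linear":[0,0,16],"dr":[0,0,0],"fingers":0},{"linear":[0,0,16],"dr":[0,0,0],"fingers":0},{"linear":[0,0,12],"dr":[0,0,0],"fingers":0},{"linear":[0,0,7],"dr":[0,0,0],"fingers":0.2},{"linear":[0,0,0],"dr":[0,0,0],"fingers":0.4},{"linear":[0,0,0],"dr":[0,0,0],"fingers":0.6},{"linear":[0,0,0],"dr":[0,0,0],"fingers":0.7},{"linear":[0,0,0],"dr":[0,0,0],"fingers":0.8},{"linear":[0,0,0],"dr":[0,0,0],"fingers":0.9},{"linear":[0,0,0],"dr":[0,0,0],"fingers":1.0},{"linear":[0,0,0],"dr":[0,0,0],"fingers":1.0}], newtons=60)

```text
t: 12.68
eef_pos: [590.6, -34.8, 161.0]
orientation: [0.001, -0.079, 0.997, -0.001]
contact_force: [-0.1, -4.9, 5.3]
opening: 16.7
```

```bash
python3 look.py a6
```

```text
12.775 [590.6 -34.8 161. ] [ 0.  -3.5  5.5] 16.3 [ 0.17  0.55 -0.24  1.72  0.16  0.89  1.59]
```

View pics/a6.png

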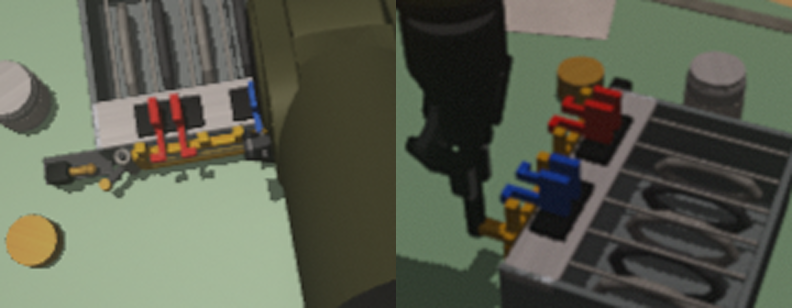

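The opening is 16.5 mm, so the post is held. I'll swing along the arc of radius (35,190) in the tool frame, 4° per row.

Emit:
drive_tool(targets=[{"linear":[6.6,1.3,0],"dr":[0,0,2],"fingers":1},{"linear":[13.2,2.9,0],"dr":[0,0,4],"fingers":1},{"linear":[13.2,2.9,0],"dr":[0,0,4],"fingers":1},{"linear":[0,0,0],"dr":[0,0,0],"fingers":1}])

```text
t: 13.28
eef_pos: [556.4, -31.0, 161.0]
orientation: [0.0, 0.008, 1.0, -0.001]
contact_force: [0.5, -4.3, 4.7]
opening: 16.5
```

```bash
cat > g.py <<'E'
from plant import robot
import numpy as np
s=robot.sense();p=s["eef_pos"][:2]
H=np.array([595.3,158.8]);p0=np.array([590.6,-34.8])-H;r=p-H
a=lambda v:np.degrees(np.arctan2(v[1],v[0]))
q=s["orientation"]
print(s["t"],"gate",(a(p0)-a(r))%360,"r",np.hypot(*r),np.hypot(*p0),"jaw",(2*np.degrees(np.arctan2(q[2],q[1]))-90)%180,s["eef_pos"].round(1),s["contact_force"].round(1),s["moment"].round(2),s["opening"],s["qpos"].round(2))
E
python3 g.py
```

```text
13.275 gate 10.192838982589393 r 193.69547148898073 193.65704221638833 jaw 89.06479339295711 [556.4 -31.  161. ] [ 0.5 -4.3  4.7] [-0.99 -0.09  0.02] 16.47578058469423 [ 0.14  0.5  -0.2   1.81  0.13  0.84  1.44]
```

Emit:
drive_tool(targets=[{"linear":[13.2,2.9,0],"dr":[0,0,4],"fingers":1},{"linear":[13.2,2.9,0],"dr":[0,0,4],"fingers":1},{"linear":[13.2,2.9,0],"dr":[0,0,4],"fingers":1},{"linear":[0,0,0],"dr":[0,0,0],"fingers":1}])

```text
t: 13.78
eef_pos: [517.7, -18.8, 160.9]
orientation: [0.0, 0.112, 0.994, -0.001]
contact_force: [-1.0, -7.5, 6.0]
opening: 16.1
```

```bash
python3 g.py; python3 look.py a7
```

```text
13.775 gate 22.206324659565 r 193.78923523319824 193.65704221638833 jaw 77.09592421237429 [517.7 -18.8 160.9] [-1.  -7.5  6. ] [-1.11  0.1  -0.01] 16.13752098982327 [ 0.09  0.44 -0.14  1.91  0.09  0.79  1.24]
13.875 [518.4 -19.1 160.9] [-0.8 -5.1  7.6] 16.7 [ 0.09  0.45 -0.14  1.91  0.09  0.79  1.24]
```

View pics/a7.png

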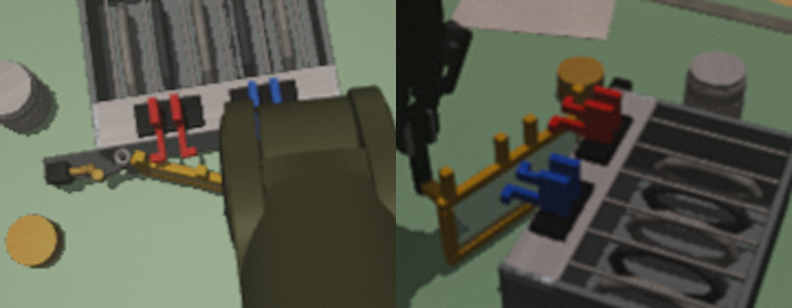

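The gate has left the catches, with its yellow frame seen from (430,190) to (560,130) in the scene half, and the post is held. I continue.

Emit:
drive_tool(targets=[{"linear":[13.2,2.9,0],"dr":[0,0,4],"fingers":1},{"linear":[13.2,2.9,0],"dr":[0,0,4],"fingers":1},{"linear":[13.2,2.9,0],"dr":[0,0,4],"fingers":1},{"linear":[13.2,2.9,0],"dr":[0,0,4],"fingers":1},{"linear":[13.2,2.9,0],"dr":[0,0,4],"fingers":1},{"linear":[0,0,0],"dr":[0,0,0],"fingers":1}])

```text
t: 14.62
eef_pos: [460.8, 19.1, 160.9]
orientation: [-0.0, 0.283, 0.959, -0.0]
contact_force: [-1.9, -4.4, 8.1]
opening: 16.9
```

```bash
python3 g.py
```

```text
14.625 gate 42.5114303837922 r 193.92255605231708 193.65704221638833 jaw 57.139312227496504 [460.8  19.1 160.9] [-1.9 -4.4  8.1] [-1.03  0.4  -0.11] 16.899336100628343 [-0.06  0.37 -0.05  2.05  0.03  0.72  0.87]
```

Emit:
drive_tool(targets=[{"linear":[13.2,2.9,0],"dr":[0,0,4],"fingers":1},{"linear":[13.2,2.9,0],"dr":[0,0,4],"fingers":1},{"linear":[13.2,2.9,0],"dr":[0,0,4],"fingers":1},{"linear":[13.2,2.9,0],"dr":[0,0,4],"fingers":1},{"linear":[0,0,0],"dr":[0,0,0],"fingers":1}])

```text
t: 15.25
eef_pos: [427.7, 61.4, 160.9]
orientation: [0.0, 0.413, 0.911, -0.0]
contact_force: [-2.7, -4.5, 10.7]
opening: 16.6
```

```bash
python3 g.py
```

```text
15.25 gate 58.44235577721784 r 193.90264621131402 193.65704221638833 jaw 41.17114171733172 [427.7  61.4 160.9] [-2.7 -4.5 10.7] [-1.    0.46 -0.17] 16.571788681171636 [-0.21  0.33  0.02  2.12 -0.01  0.69  0.53]
```

Emit:
drive_tool(targets=[{"linear":[13.2,2.9,0],"dr":[0,0,4],"fingers":1},{"linear":[13.2,2.9,0],"dr":[0,0,4],"fingers":1},{"linear":[13.2,2.9,0],"dr":[0,0,4],"fingers":1},{"linear":[13.2,2.9,0],"dr":[0,0,4],"fingers":1},{"linear":[3.3,0.7,0],"dr":[0,0,1],"fingers":1},{"linear":[0,0,0],"dr":[0,0,0],"fingers":1},{"linear":[0,0,0],"dr":[0,0,0],"fingers":1}])

```text
t: 16.12
eef_pos: [406.7, 114.0, 160.8]
orientation: [0.0, 0.543, 0.84, 0.0]
contact_force: [-1.2, -3.2, 11.1]
opening: 16.5
```

```bash
python3 g.py; python3 look.py a8; python3 -c "
from plant import robot
import cv2
cv2.imwrite('pics/s9.png',robot.camera('scene')['img']);cv2.imwrite('pics/t9.png',robot.camera('top')['img'])"; python3 g.py
```

```text
16.125 gate 75.24868532778876 r 193.8830908768397 193.65704221638833 jaw 24.179096602635155 [406.7 114.  160.8] [-1.2 -3.2 11.1] [-0.73  0.35 -0.12] 16.54421433268429 [-0.4   0.32  0.09  2.14 -0.04  0.68  0.14]
16.225 [406.7 113.9 160.8] [-0.7 -3.3 10.5] 16.4 [-0.4   0.32  0.09  2.14 -0.04  0.68  0.14]
16.325 gate 75.22348986577416 r 193.887417798518 193.65704221638833 jaw 24.170282086559396 [406.7 113.9 160.8] [-1.5 -3.1 10.8] [-0.71  0.4  -0.17] 16.53322255444863 [-0.4   0.32  0.09  2.14 -0.04  0.68  0.14]
```

View pics/s9.png

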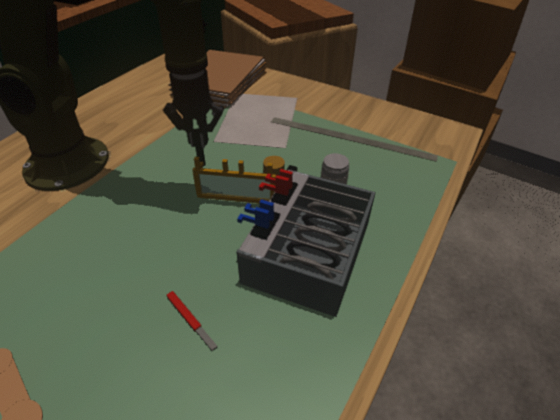

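View pics/t9.png

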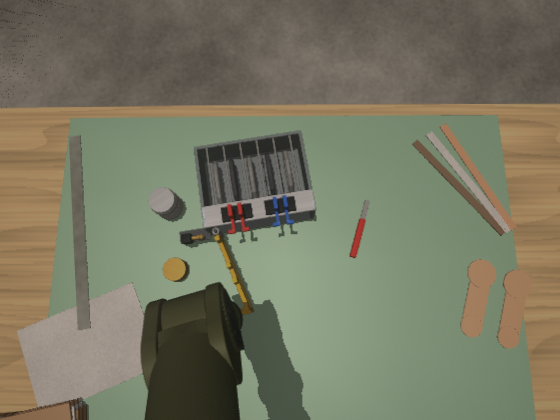

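The top view shows the gate from the hinge at (217,235) to its end at (247,310), about 75° open with the post in the gripper. Both catches are in. The tin (164,202), weight (175,269) and knife (360,230) are where they were at the start. I'll hand in the job.

```bash
python3 -c "
from plant import robot
print(robot.job_done())"; python3 g.py
```

```text
the job is handed in; nothing more can be done
None
the job is handed in; nothing more can be done
```

The cage is open and handed in. I squeezed the red catch, then the blue one, and swung the gate by its post past the detent to about 75°, where the arm still holds it. The job took about 16 s.

- **Catches:** the gripper opening read 28.4 mm on red and 29.0 mm on blue, against a nominal 30 mm when fully in. Later pictures show both wings staying together.
- **Gate:** from the measured tool position it stands at 75.2°, on a steady 194 mm radius. The post is held with a 16.5 mm finger opening at 60 N, and the wrist readings I took stayed near 13 N or below.
- **Other items:** the tin, brass weight and knife appear in the same places in the last top picture as at the start.
- **Disagreements:** the gripper read about 1.5 mm under the given sizes on both catches and the post, and the cage yaw came out between 8.6° and 9.2° depending on the feature. On the first approach to red the reading was about 6 mm off in y, and I corrected it before descending.
- **After hand-in:** the robot would not be read again, so the last check is from just before it.

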